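# Drive the clay test bars from the mould and tip them into the basket

## Task

Drive every clay test bar out of the gang mould with the drift, pushed through from the blue face, until it lies clear of the bore on the delivery ledge. Lay each bar on the basket side of the yellow rocker tray and let its weight tip it into the blue basket; do not put or touch bars in the basket by hand. At the end the whole drift lies on its cork pad, the empty tray is level again, and the sherds, bowl and jar are left where they are.

Things in the scene. Friction and masses are not known exactly. Their poses are not given: they have to be found in the camera images.
- mould: aluminium gang mould fixed to the table. Origin: centre of the underside of its 90 mm deep block; x = push direction, from the blue face to the open delivery side; z up. Block: x -45 to +45 mm, y -132 to +132 mm, top at z = 85 mm. Four square bores along x, axes at y = -90, -30, +30, +90 mm and z = 45 mm; a 20 mm wide slot along the top of each shows whether a bar is in it
- bore0 (a point): centre of the drift opening in the blue face (x = -45 mm) of the bore at y = -90 mm, z = 45 mm; axes as the mould's. The opening is 24 mm wide and 32 mm high (z 30 to 62) through a 12 mm wall, too narrow for a bar; behind it the bore is 33 mm wide, 32 mm high and 78 mm long, open at x = +45 mm
- bore1 (a point): the same for the bore at y = -30 mm. A bar starts in a bore centred at mould x = +3 mm on the bore's axis, its far end 7 mm inside the delivery face. A sprung brass strip pinches it: it takes 6 to 12 N to push it along, until it is fully out
- bore2 (a point): the same for the bore at y = +30 mm
- bore3 (a point): the same for the bore at y = +90 mm
- ledge (a point): centre of the delivery ledge's top, at mould x = +105 mm, y = 0, z = 30 mm; axes as the mould's. The bores' floor (z = 30 mm) runs on level as this ledge from x = +45 to +165 mm, y -132 to +132 mm, without rims; a bar driven out comes to lie on it
- bar_red: brick-red clay test bar, 70 x 30 x 30 mm, about 0.13 kg; origin at its centre, x along its length. At the start it lies in one of the mould's bores, its length along the bore. May be absent.
- bar_buff: buff (pale tan) clay test bar, 70 x 30 x 30 mm, about 0.13 kg; origin at its centre, x along its length. At the start it lies in one of the mould's bores, its length along the bore. May be absent.
- bar_grey: dark grey clay test bar, 70 x 30 x 30 mm, about 0.13 kg; origin at its centre, x along its length. At the start it lies in one of the mould's bores, its length along the bore. May be absent.
- bar_cream: cream-white clay test bar, 70 x 30 x 30 mm, about 0.13 kg; origin at its centre, x along its length. At the start it lies in one of the mould's bores, its length along the bore. May be absent.
- drift: drift: red square handle 70 x 34 x 34 mm with a plain steel rod 14 mm thick and 130 mm long out of one end; 0.35 kg. Origin at the handle's centre, x along the rod towards its tip, which is at x = +165 mm; centre of mass at x = +15 mm. It starts lying on the cork pad, origin 17 mm above the pad's top
- drift_tip (a point): the free end of the drift's rod
- pad: cork pad fixed to the table, 260 (x) x 180 (y) x 4 mm, the drift's place; origin at the centre of its underside
- rocker: stand of the rocker chute, fixed to the table: wooden base 160 mm wide with two uprights 136 mm apart that carry the tray's pivot 230 mm above the table. Origin on the table under the pivot; x points in the discharge direction, to the basket; the pivot lies along y
- tray (a joint): tilt of the yellow tray about its pivot, rad: 0 = level at rest on its stop, 0.85 = tipped fully to the basket. Tray: reaches 100 mm to each side of the pivot along the rocker's x, is 106 mm wide between two rims that stand 12 mm above its floor, and is open at both ends; level, its floor is 235 mm above the table.
- load (a point): loading place, a white mark on the tray's floor, 30 mm from the pivot on the basket's side, midway between the rims; x points towards the basket. A light counterweight holds the empty tray level and brings it back; a bar centred 20 mm or more on the basket's side of the pivot tips it when released, and slides off into the basket if it lies along x
- basket: blue open basket fixed to the table at the low end of the tray, 200 x 200 x 90 mm outside, walls 4 mm; origin at the centre of its underside; axes as the rocker's
- sherd_a: bystander: curved orange potsherd, about 90 x 95 mm
- sherd_b: bystander: curved buff potsherd, about 100 x 95 mm
- sherd_c: bystander: curved tan potsherd, about 100 x 95 mm
- bowl: bystander: terracotta bowl, 130 mm across, 60 mm high
- jar: bystander: small jar, 60 mm across, 90 mm high

How it is judged (in metres and radians):
On the way, in this order (a step that is already met when the one before it is completed fails the run):
1. the drift pushes on a bar in the mould ((contact force between drift and bar_red above 2 N or contact force between drift and bar_buff above 2 N or contact force between drift and bar_grey above 2 N or contact force between drift and bar_cream above 2 N)), for 0.05 s.
2. every bar present is clear of the mould's bores (x of each of bar_red, bar_buff, bar_grey, bar_cream in the frame of mould above 0.078 m), for 0.2 s.
3. a bar's weight tips the tray towards the basket (((value of joint tray above 0.3 rad and contact force between bar_red and rocker above 0.05 N) or (value of joint tray above 0.3 rad and contact force between bar_buff and rocker above 0.05 N) or (value of joint tray above 0.3 rad and contact force between bar_grey and rocker above 0.05 N) or (value of joint tray above 0.3 rad and contact force between bar_cream and rocker above 0.05 N))).
At the end, for the whole second after the job is handed in: every bar present lies at rest in the basket (its centre within the basket's 200 x 200 mm outline and lower than 100 mm), the drift lies flat and still with its handle's centre and its tip over the cork pad, and the tray is empty and within 0.1 rad of level (x of bar_red in the frame of basket between -0.1 and 0.1 m and y of bar_red in the frame of basket between -0.1 and 0.1 m and z of each of bar_red, bar_buff, bar_grey, bar_cream in the frame of basket below 0.1 m and linear speed of each of bar_red, bar_buff, bar_grey, bar_cream below 0.03 m/s and x of bar_buff in the frame of basket between -0.1 and 0.1 m and y of bar_buff in the frame of basket between -0.1 and 0.1 m and x of bar_grey in the frame of basket between -0.1 and 0.1 m and y of bar_grey in the frame of basket between -0.1 and 0.1 m and x of bar_cream in the frame of basket between -0.1 and 0.1 m and y of bar_cream in the frame of basket between -0.1 and 0.1 m and x of drift in the frame of pad between -0.13 and 0.13 m and y of drift in the frame of pad between -0.09 and 0.09 m and x of drift_tip in the frame of pad between -0.13 and 0.13 m and y of drift_tip in the frame of pad between -0.09 and 0.09 m and height (world z) of drift below 0.03 m and angle between drift's own x axis and vertical above 1.4 rad and linear speed of drift below 0.02 m/s and value of joint tray below 0.1 rad); the robot touches nothing.
It fails at once if the gripper touches a bar that is over or in the basket ((contact force between the fingers and bar_red above 0.3 N and x of bar_red in the frame of basket between -0.05 and 0.1 m and y of bar_red in the frame of basket between -0.1 and 0.1 m) or (contact force between the fingers and bar_buff above 0.3 N and x of bar_buff in the frame of basket between -0.05 and 0.1 m and y of bar_buff in the frame of basket between -0.1 and 0.1 m) or (contact force between the fingers and bar_grey above 0.3 N and x of bar_grey in the frame of basket between -0.05 and 0.1 m and y of bar_grey in the frame of basket between -0.1 and 0.1 m) or (contact force between the fingers and bar_cream above 0.3 N and x of bar_cream in the frame of basket between -0.05 and 0.1 m and y of bar_cream in the frame of basket between -0.1 and 0.1 m)).
It fails at once if a sherd, the bowl or the jar is moved by more than 40 mm (distance of any of sherd_a, sherd_b, sherd_c, bowl, jar from where it was at the start of the episode above 0.04 m).
Of bar_red, bar_buff, bar_grey, bar_cream only 3 to 4 are there at a start; the rules pass over those that are not, and their reading is None.
At some moment in a run one of drift may be knocked a few centimetres aside while the robot is not near it.
Once in a run the grip may slacken for a moment while it holds something.
It also fails if it takes over 210 s, if anything falls off the work surface, if the arm or the gripper's body presses on something with over 40 N, if the wrist force passes 120 N, or if a joint passes its speed limit or range.

## Robot

A 6-joint arm with a two-finger parallel gripper is mounted at the origin on the work surface. World frame = base frame: x ahead of the robot, y to its left, z up, the work surface at z = 0. Lengths are in m, angles in degrees, forces in N, time in s.
With the tool pointing down it reaches from about 0.35 to 1 m from the base axis. Payload 7.1 kg.
Tool frame: the origin (TCP) lies at the very end of the fingers, on their centre line; the grasp point (between the pads) lies 19 mm behind it (bot.pinch_z is the z of the grasp point in the tool frame, in m); z points along the fingers, y is the line along which they close (so a half turn about z gives the same grasp; the last joint's range is limited). The gripper opens to 85 mm and grips with 20 to 120 N. Pads are 22 mm wide; open, the fingers measure 114 mm over their backs; the gripper's body (76 mm by 85 mm) begins 54 mm behind the grasp point. The pads swing forward as they close: fully open they stand 13 mm farther back than shut.
Start: joints at [-68.01, 24.242, 93.386, -0, 62.372, -1.089], TCP at [0.245, -0.575, 0.231] pointing down, gripper open.
Joint ranges: [-172.04, 172.04], [-51.8, 120.97], [4.93, 147.93], [-75.15, 255.16], [6.16, 154.13], [-145.62, 145.62]. Speed limits (degrees/s): [136.94, 136.94, 172.46, 180, 180, 180].

## Interface

Orientations are given as a 3x3 rotation matrix whose columns are the frame's x, y, z axes.
In Python, from plant import readout, eyes, job_done, bot gives the robot as it stands.
- The arm moves only by the tool step_arm, never from a script. Its argument "targets" is text: rows parted by semicolons, each of 5 numbers parted by spaces: the closure in counts, from 0 (fully open) to 255 (shut), then the shift along the tool's x, y, z in mm, then the turn about the tool's z in rad. A call has 1 to 8 rows; each row shifts and turns the commanded pose from where the row before left it, along the tool's axes as they then stand; what a row does not reach is not made up. A row lasts 1/10 s, in which the tool goes at most 50 mm and 8.59 degrees, less where a joint would pass 70% of its speed; a pose out of reach is approached as far as the arm can. A call is refused whole if a number of a shift passes 50 or a number of a turn 0.15, either way. A call with a gripper value outside its range is refused whole. The fingers move at their own pace and stop on an object; "force" is the grip in N (left out, the last holds). Time passes only in rows, so rows that do not move let the fingers close. It gives the time, the measured TCP pose, the force, the opening and the grip force at its end, in the units of the state.
- readout.read_state(): the state, without advancing time (a new reading comes with each control period).
- eyes.read_camera(name): name is "scene" or "top"; returns the picture (384x512x3 uint8, red, green, blue); there is no depth.
- eyes.camera_params(name): a dict with "fx", "fy", "cx", "cy" (pixels), "camera_from_world" (4x4, takes a point from world to camera coordinates). Camera axes: x right, y up, looking along -z (the intrinsics and any distortion apply to the point x, -y, -z); pixel columns grow to the right and rows downward; lengths in m; the calibration is good to about 2 mm. A picture is of the moment at which its call begins. camera_params takes no time and is no camera call.
- job_done(): hands the job in; it is judged then, once.
The state is a dict: "time": time; "joints": joint angles; "joint_velocities": joint speeds; "joint_torque": joint torques, N m; "tcp_pos": TCP position; "orientation": TCP orientation; "force": force on the tool from outside, world axes, zero at the start; "ft_torque": the same for the moment, N m; "width": finger opening in m; "grasp_force": force on a finger pad.
Only numpy, scipy, OpenCV 4.12 (cv2) and the standard library are available. Lean on these libraries where they do the work, as an engineer would, in place of code of your own. Each camera call takes 0.05 s, during which the arm holds its last target. There are 200 camera calls.

## Working session

There is one attempt and no reset: what is moved stays moved. The work goes in short steps, Python scripts to look and compute and a tool call to move; the robot and the scene stay as the last step left them, time stands still between calls to the robot, and variables do not carry over. Pictures are saved under pics/ and viewed, at most 14 in all, crops included, and the job is handed in when it is done.

Besides the shell and the picture viewer there is one more tool, called after "Emit:" as name(argument=value, ...) on one line, values as JSON. step_arm: Moves the arm, as the interface text tells. Its arguments: {"type":"object","properties":{"targets":{"type":"string"},"force":{"type":"number"}},"required":["targets"]}

```bash
ls; mkdir -p pics; python3 - <<'E'
from plant import readout, eyes, bot
import cv2
for n in ["scene","top"]:
    im=eyes.read_camera(n); cv2.imwrite(f"pics/{n}0.png",im[:,:,::-1])
    p=eyes.camera_params(n); print(n,{k:(v.round(4).tolist() if hasattr(v,'round') and hasattr(v,'tolist') else v) for k,v in p.items()})
s=readout.read_state(); print(s); print(bot.pinch_z)
E
```

```text
pics
scene {'fx': 405.74323063649814, 'fy': 405.74323063649814, 'cx': 258.6819162158766, 'cy': 189.9985209529706, 'camera_from_world': [[0.0957, 0.9953, -0.0142, -0.0687], [-0.8448, 0.0888, 0.5276, 0.4595], [0.5264, -0.0386, 0.8494, -1.667], [0.0, 0.0, 0.0, 1.0]]}
top {'fx': 402.95511691720793, 'fy': 402.95511691720793, 'cx': 255.22960195811748, 'cy': 198.20943891240847, 'camera_from_world': [[-0.0203, -0.9997, 0.0114, -0.0027], [0.9984, -0.0197, 0.0531, -0.6162], [-0.0529, 0.0124, 0.9985, -1.2915], [0.0, 0.0, 0.0, 1.0]]}
{'time': 0.1, 'joints': array([-6.80101292e+01,  2.42806059e+01,  9.34265339e+01, -6.40412190e-04,
        6.23724147e+01, -1.08865531e+00]), 'joint_velocities': array([-0.04559553,  0.01037754, -0.06538066,  0.05302466, -0.0534555 ,
       -0.03156027]), 'joint_torque': array([ 1.40507186e-05, -5.58423650e+01, -2.82444084e+01, -1.37709927e-05,
        2.96918857e-03,  1.20054392e-05]), 'tcp_pos': array([ 0.2448326 , -0.57451791,  0.23062096]), 'orientation': array([[ 9.19966447e-01,  3.91996756e-01, -5.29091397e-04],
       [ 3.91997113e-01, -9.19965551e-01,  1.28376704e-03],
       [ 1.64866583e-05, -1.38842491e-03, -9.99999036e-01]]), 'force': array([0.21894377, 0.63849626, 0.48620256]), 'ft_torque': array([ 0.03268612, -0.03365971, -0.03539103]), 'grasp_force': 0.0, 'width': 0.08541845057376019}
-0.0187
```

View pics/scene0.png

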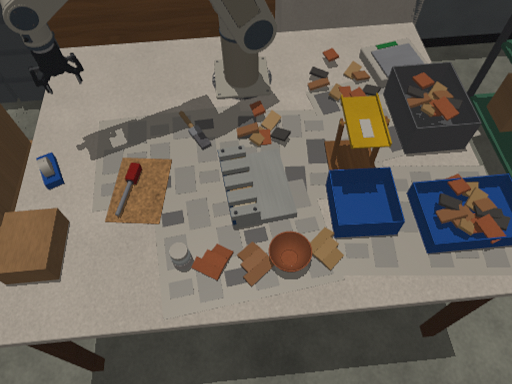

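View pics/top0.png

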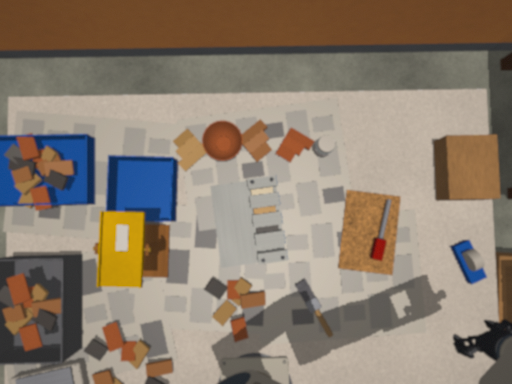

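```bash
python3 - <<'E'
import cv2,numpy as np
t=cv2.imread("pics/top0.png"); s=cv2.imread("pics/scene0.png")
a=cv2.resize(t[165:275,205:295],None,fx=5,fy=5,interpolation=cv2.INTER_CUBIC) #450x550
b=cv2.resize(s[130:235,210:305],None,fx=3.5,fy=3.5,interpolation=cv2.INTER_CUBIC)
o=np.zeros((600,800,3),np.uint8); o[:550,:450]=a; o[:b.shape[0],455:455+b.shape[1]]=b[:, :345]
cv2.imwrite("pics/m0.png",o)
a=cv2.resize(t[185:280,335:405],None,fx=5,fy=5,interpolation=cv2.INTER_CUBIC)
b=cv2.resize(t[150:295,90:180],None,fx=4,fy=4,interpolation=cv2.INTER_CUBIC)
o=np.zeros((600,800,3),np.uint8); o[:a.shape[0],:350]=a; o[:b.shape[0],360:360+b.shape[1]]=b
cv2.imwrite("pics/d0.png",o)
E
```

```text
(no output)
```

View pics/m0.png

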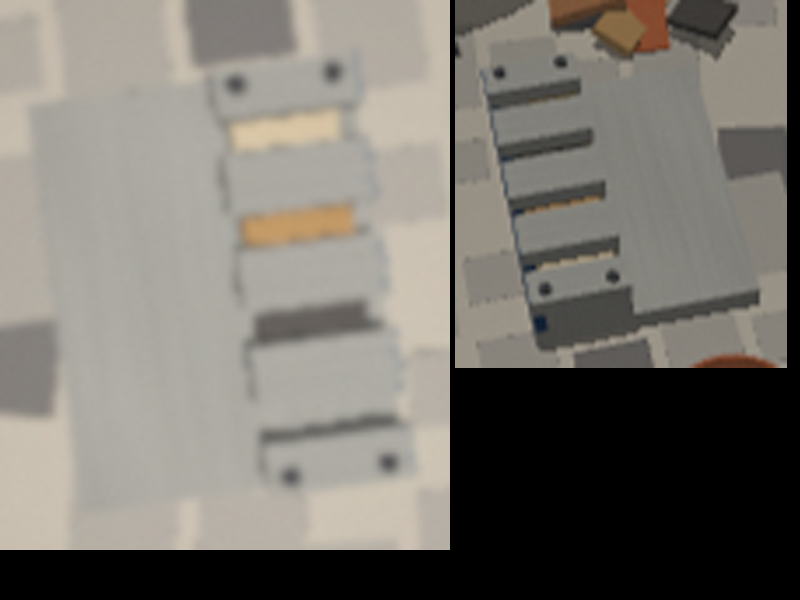

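View pics/d0.png

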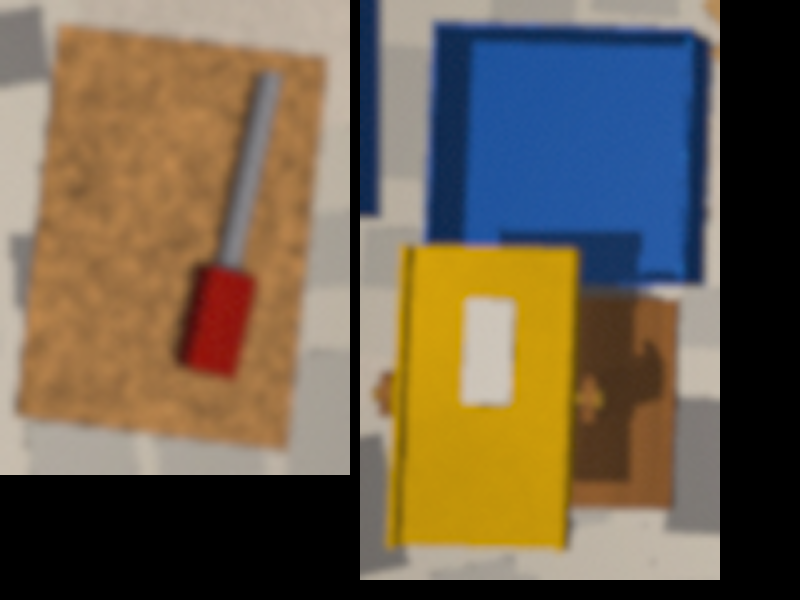

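```bash
cat > h.py <<'E'
import numpy as np, cv2
from plant import readout, eyes
def ray(cam,uv,z):
    p=eyes.camera_params(cam); T=np.array(p["camera_from_world"]); R,t=T[:3,:3],T[:3,3]
    uv=np.atleast_2d(uv).astype(float); d=np.c_[(uv[:,0]-p["cx"])/p["fx"],-(uv[:,1]-p["cy"])/p["fy"],-np.ones(len(uv))]@R
    c=-R.T@t; return c+d*((z-c[2])/d[:,2])[:,None]
def crop(UV,f,u0,v0): return (np.atleast_2d(UV)+.5)/f-.5+[u0,v0]
def fit2(model,pts): # planar rigid fit
    m=np.array(model,float);p=pts[:,:2];mc,pc=m.mean(0),p.mean(0)
    a,b=m-mc,p-pc; th=np.arctan2((a[:,0]*b[:,1]-a[:,1]*b[:,0]).sum(),(a*b).sum())
    R=np.array([[np.cos(th),-np.sin(th)],[np.sin(th),np.cos(th)]]); t=pc-R@mc
    return R,t,np.degrees(th),np.linalg.norm(m@R.T+t-p,axis=1)
def go(pos,yaw=None,s=None):
    """turn (rad, tool z) then shift mm in the turned tool frame"""
    s=s or readout.read_state(); R=s["orientation"]; x=R[:,0]; y0=np.degrees(np.arctan2(x[1],x[0]))
    yaw=y0 if yaw is None else yaw
    dy=(yaw-y0+180)%360-180; c,sn=np.cos(np.radians(yaw)),np.sin(np.radians(yaw))
    d=(np.array(pos)-s["tcp_pos"])*1000
    print("yaw now %.1f turn %.3f rad; shift x %.1f y %.1f z %.1f"%(y0,-np.radians(dy),d[0]*c+d[1]*sn,d[0]*sn-d[1]*c,-d[2]))
def blobs(cam,im,f,n=3,amin=20):
    hsv=cv2.cvtColor(im,cv2.COLOR_RGB2HSV); m=f(hsv).astype(np.uint8)
    cs=cv2.findContours(m,cv2.RETR_EXTERNAL,cv2.CHAIN_APPROX_NONE)[0]
    return sorted([c for c in cs if cv2.contourArea(c)>=amin],key=cv2.contourArea)[::-1][:n]
E
python3 - <<'E'
from h import *
im=cv2.imread("pics/top0.png")
# block top corners z=.085, ledge corners z=.030
bt=ray("top",crop([[212,72],[358,55],[262,487],[412,473]],5,205,165),.085)
ld=ray("top",crop([[32,105],[82,510]],5,205,165),.030)
print(fit2([[45,-132],[-45,-132],[45,132],[-45,132]],bt*1000)); 
print(fit2([[45,-132],[-45,-132],[45,132],[-45,132],[165,-132],[165,132]],np.r_[bt,ld]*1000))
dr=ray("top",crop([[217,320],[268,75]],5,335,185),.021); print("drift",dr,np.linalg.norm(dr[0]-dr[1])) 
v=dr[1]-dr[0]; print(np.degrees(np.arctan2(v[1],v[0])))
print("handle top corners",ray("top",crop([[205,265],[253,270],[183,362],[235,375]],5,335,185),.038))
pd=ray("top",crop([[58,24],[326,58],[17,413],[285,448]],5,335,185),.004); print("pad",fit2([[130,90],[130,-90],[-130,90],[-130,-90]],pd*1000))
o=(90,150)
ty=ray("top",crop([[402,246],[579,246],[388,548],[567,548]]-np.array([360,0]),4,*o),.247); print("tray",fit2([[100,55],[100,-55],[-100,55],[-100,-55]],ty*1000))
mk=ray("top",crop([[463,297],[514,298],[460,404],[511,405]]-np.array([360,0]),4,*o),.235); print("mark",mk.mean(0),mk)
bk=ray("top",crop([[435,22],[708,38],[426,245],[703,284]]-np.array([360,0]),4,*o),.09); print("bask",bk)
t=im; print("slots",[t[v,u].tolist() for u,v in [(263,191),(265,210),(268,229),(268,230),(270,250),(272,250),(265,251),(270,252),(275,249)]])
s=cv2.imread("pics/scene0.png"); print([s[v,u].tolist() for u,v in [(236,158),(240,157),(236,174),(243,188),(240,160),(238,156)]])
E
```

```text
(array([[-0.10040956, -0.99494619],
       [ 0.99494619, -0.10040956]]), array([548.62261735, -48.29299412]), np.float64(95.76275516208688), array([3.32165416, 3.56979729, 4.83445417, 2.39609769]))
(array([[-0.10695179, -0.99426421],
       [ 0.99426421, -0.10695179]]), array([548.00908184, -49.39518514]), np.float64(96.13962900211995), array([2.3774516 , 3.14102955, 6.36156825, 2.56130299, 3.77243331,
       2.15768399]))
drift [[ 0.44526793 -0.40740433  0.021     ]
 [ 0.60270474 -0.44640694  0.021     ]] 0.16219602981895398
-13.914038243012287
handle top corners [[ 0.48160558 -0.3956679   0.038     ]
 [ 0.47779316 -0.42624584  0.038     ]
 [ 0.42051196 -0.37941411  0.038     ]
 [ 0.41159783 -0.41227224  0.038     ]]
pad (array([[ 0.98977809,  0.14261601],
       [-0.14261601,  0.98977809]]), array([ 500.06179925, -384.98943741]), np.float64(-8.199251794580643), array([1.87739506, 2.58902898, 3.43212486, 2.08469363]))
tray (array([[ 0.9992113 ,  0.03970856],
       [-0.03970856,  0.9992113 ]]), array([477.10886042, 346.52387556]), np.float64(-2.275731064235579), array([3.48433373, 4.21452732, 4.27572462, 3.48799967]))
mark [0.50649965 0.34834947 0.235     ] [[0.54285946 0.36428938 0.235     ]
 [0.54149309 0.33021263 0.235     ]
 [0.47151537 0.36642606 0.235     ]
 [0.47013069 0.3324698  0.235     ]]
bask [[0.75328787 0.43367075 0.09      ]
 [0.73705007 0.22491811 0.09      ]
 [0.58241849 0.44067112 0.09      ]
 [0.54849434 0.23060085 0.09      ]]
slots [[167, 198, 215], [103, 155, 195], [92, 97, 102], [91, 96, 101], [111, 116, 117], [100, 104, 105], [109, 113, 114], [136, 142, 144], [110, 114, 116]]
[[77, 91, 98], [65, 80, 87], [111, 116, 119], [94, 118, 138], [123, 129, 130], [70, 72, 72]]
```

```bash
python3 - <<'E'
from h import *
go([.447,-.405,.09],-13.5)
im=cv2.imread("pics/top0.png")[:,:,::-1].copy()
sub=np.zeros(im.shape[:2],bool); sub[180:218,245:285]=1
for nm,f in (("both",lambda h:(h[:,:,1]>45)&(h[:,:,2]>140)&sub&(h[:,:,0]<28)),):
    for c in blobs("top",im,f,3):
        r=cv2.minAreaRect(c); w=ray("top",[r[0]],.062)[0]; print(r,w)
        b=cv2.boxPoints(r); print(ray("top",b,.062)[:,:2].round(4).tolist())
E
```

```text
yaw now 23.1 turn 0.638 rad; shift x 157.0 y -212.0 z 140.6
((264.0999755859375, 209.69996643066406), (7.071067810058594, 22.627416610717773), 81.8698959350586) [ 0.57702366 -0.04143971  0.062     ]
[[0.5837, -0.005], [0.5923, -0.0753], [0.5703, -0.0779], [0.5618, -0.0077]]
((261.5693359375, 190.45086669921875), (5.626115798950195, 21.364036560058594), 81.25383758544922) [ 0.63753291 -0.03479922  0.062     ]
[[0.6418, -0.0004], [0.6508, -0.0669], [0.6332, -0.0692], [0.6243, -0.0028]]
```

Emit:
step_arm(targets="0 0 0 0 0.128; 0 0 0 0 0.128; 0 0 0 0 0.128; 0 0 0 0 0.128; 0 0 0 0 0.126; 0 32 -42 15 0; 0 32 -42 25 0; 0 32 -42 25 0", force=80)

```text
time: 0.9
tcp_pos: [0.353, -0.4865, 0.1743]
orientation: [[0.972, -0.234, 0.0], [-0.234, -0.972, -0.0], [0.0, 0.0, -1.0]]
force: [-0.6, 0.4, -1.0]
width: 0.0854
grasp_force: 0.0
```

Emit:
step_arm(targets="0 32 -43 25 0; 0 29 -43 25 0; 0 0 0 25 0; 0 0 0 0 0; 0 0 0 0 0")

```text
time: 1.4
tcp_pos: [0.4199, -0.4278, 0.1068]
orientation: [[0.972, -0.233, -0.001], [-0.233, -0.972, 0.001], [-0.001, -0.001, -1.0]]
force: [-0.4, 0.7, -0.0]
width: 0.0858
grasp_force: 0.0
```

```bash
python3 - <<'E'
from h import *
im=eyes.read_camera("scene"); cv2.imwrite("pics/s1.png",cv2.resize(im[130:250,80:220,::-1],None,fx=4,fy=4))
go([.447,-.405,.010],-13.5)
E
```

```text
yaw now -13.5 turn -0.000 rad; shift x 20.6 y -29.3 z 97.7
```

View pics/s1.png

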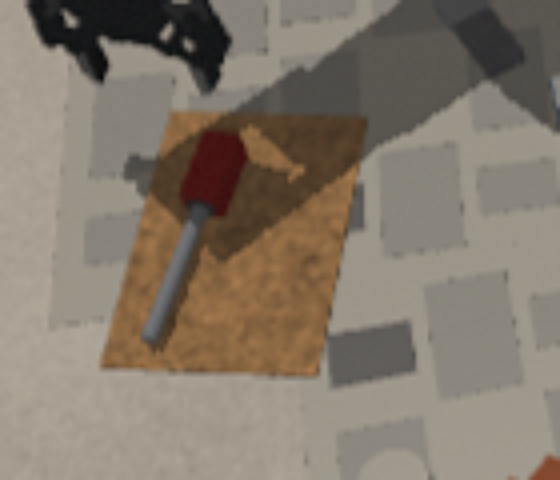

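Emit:
step_arm(targets="0 10 -15 25 0; 0 10 -14 25 0; 0 0 0 25 0; 0 0 0 22 0; 0 0 0 0 0; 255 0 0 0 0; 255 0 0 0 0; 255 0 0 0 0", force=80)

```text
time: 2.25
tcp_pos: [0.4471, -0.4055, 0.0117]
orientation: [[0.972, -0.234, 0.002], [-0.234, -0.972, -0.002], [0.002, 0.001, -1.0]]
force: [1.2, 0.0, -0.3]
width: 0.0441
grasp_force: 0.0
```

Emit:
step_arm(targets="255 0 0 0 0; 255 0 0 0 0; 255 0 0 0 0; 255 0 0 0 0; 255 0 0 0 0; 255 0 0 0 0")

```text
time: 2.85
tcp_pos: [0.4473, -0.4055, 0.0118]
orientation: [[0.972, -0.233, 0.002], [-0.233, -0.972, -0.002], [0.002, 0.002, -1.0]]
force: [-1.8, -0.5, 7.3]
width: 0.0327
grasp_force: 80.8
```

Emit:
step_arm(targets="255 0 0 -30 0; 255 0 0 -45 0; 255 0 0 -45 0; 255 0 0 0 -0.147; 255 0 0 0 -0.147; 255 0 0 0 -0.147; 255 0 0 0 -0.147; 255 0 0 0 -0.147")

```text
time: 3.65
tcp_pos: [0.4461, -0.404, 0.1302]
orientation: [[0.875, 0.485, -0.0], [0.485, -0.875, 0.0], [-0.0, -0.0, -1.0]]
force: [0.8, 0.5, -3.0]
width: 0.0328
grasp_force: 80.7
```

Emit:
step_arm(targets="255 0 0 0 -0.147; 255 0 0 0 -0.147; 255 0 0 0 -0.147; 255 0 0 0 -0.147; 255 0 0 0 -0.147; 255 0 0 0 -0.147; 255 0 0 0 -0.147; 255 0 0 0 -0.147")

```text
time: 4.45
tcp_pos: [0.4461, -0.4041, 0.1301]
orientation: [[-0.111, 0.994, -0.0], [0.994, 0.111, 0.0], [0.0, -0.0, -1.0]]
force: [-0.8, -0.3, -3.1]
width: 0.0329
grasp_force: 80.7
```

```bash
python3 - <<'E'
from h import *
go([.662,-.267,.125],96.1)
E
```

```text
yaw now 96.4 turn 0.005 rad; shift x 113.4 y 229.2 z 5.1
```

Emit:
step_arm(targets="255 16 33 0 0.005; 255 16 33 0 0; 255 16 33 0 0; 255 16 33 0 0; 255 16 33 0 0; 255 16 33 2 0; 255 17 31 3 0; 255 0 0 0 0")

```text
time: 5.25
tcp_pos: [0.666, -0.2658, 0.1247]
orientation: [[-0.103, 0.995, 0.002], [0.995, 0.103, 0.0], [0.0, 0.002, -1.0]]
force: [0.1, -0.8, -2.9]
width: 0.0326
grasp_force: 80.9
```

Emit:
step_arm(targets="255 0 0 40 0; 255 0 0 40 0; 255 0 0 9 0; 255 0 0 0 0; 255 0 0 0 0")

```text
time: 5.75
tcp_pos: [0.6638, -0.2696, 0.0377]
orientation: [[-0.1, 0.995, 0.002], [0.995, 0.1, -0.001], [-0.001, 0.002, -1.0]]
force: [0.4, 0.1, -2.8]
width: 0.0324
grasp_force: 80.8
```

```bash
python3 - <<'E'
from h import *
go([.662,-.267,.036],96.1)
o=np.zeros((600,800,3),np.uint8)
im=eyes.read_camera("top"); cv2.imwrite("pics/top2.png",im[:,:,::-1]); a=cv2.resize(im[170:270,250:350,::-1],None,fx=4,fy=4,interpolation=cv2.INTER_CUBIC); o[:400,:400]=a
im=eyes.read_camera("scene"); cv2.imwrite("pics/scene2.png",im[:,:,::-1]); a=cv2.resize(im[140:250,150:250,::-1],None,fx=4,fy=4,interpolation=cv2.INTER_CUBIC); o[:440,400:]=a
cv2.imwrite("pics/p2.png",o)
E
```

```text
yaw now 95.7 turn -0.007 rad; shift x 2.8 y -1.5 z 1.7
```

View pics/p2.png

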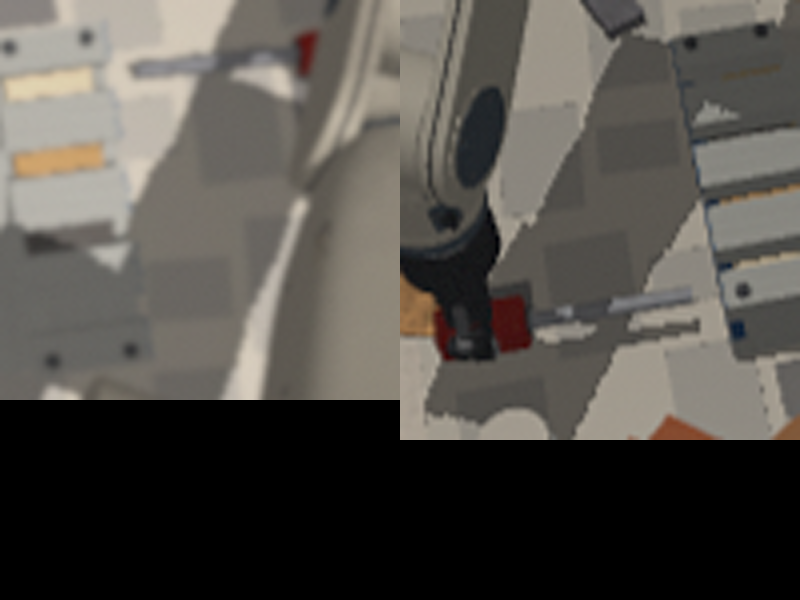

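```bash
python3 - <<'E'
from h import *
p=eyes.camera_params("top");T=np.array(p["camera_from_world"]);print(-T[:3,:3].T@T[:3,3])
im=cv2.imread("pics/top2.png").astype(int)
for u in (284,288,294,300,306,312): print(u,im[178:194,u].sum(1).tolist())
a=ray("top",crop([[133,69],[298,52]],4,250,170),.047);print(a)
s=ray("scene",crop([[690-400,294],[530-400,318]],4,150,140),.047);print(s)
im=cv2.imread("pics/top0.png").astype(int)
for u in (256,262,268): print(u,im[176:222,u].tolist()[::1] if 0 else im[176:222,u].sum(1).tolist())
E
```

```text
[5.46818418e-01 1.26914517e-03 1.32238901e+00]
284 [544, 541, 544, 558, 579, 583, 544, 459, 388, 369, 388, 457, 550, 595, 600, 588]
288 [544, 543, 549, 567, 587, 583, 522, 431, 417, 429, 428, 488, 570, 601, 597, 582]
294 [596, 596, 598, 595, 586, 542, 471, 421, 413, 416, 471, 555, 595, 603, 604, 601]
300 [594, 597, 595, 586, 554, 475, 410, 412, 416, 374, 340, 332, 319, 307, 305, 302]
306 [334, 333, 326, 320, 296, 267, 255, 254, 252, 272, 300, 312, 307, 299, 299, 303]
312 [332, 328, 322, 296, 267, 267, 292, 324, 387, 472, 523, 516, 445, 355, 305, 300]
[[ 0.64867834 -0.10316127  0.047     ]
 [ 0.65969156 -0.23485169  0.047     ]]
[[ 0.6482939  -0.10869615  0.047     ]
 [ 0.65669873 -0.23468729  0.047     ]]
256 [441, 495, 506, 499, 495, 497, 494, 492, 494, 494, 489, 470, 468, 523, 568, 580, 582, 576, 549, 504, 495, 499, 502, 501, 502, 500, 500, 498, 502, 501, 493, 464, 427, 438, 452, 452, 444, 423, 429, 476, 505, 506, 506, 507, 506, 502]
262 [483, 509, 502, 495, 497, 499, 498, 498, 497, 488, 468, 447, 484, 546, 578, 578, 573, 536, 495, 492, 500, 504, 502, 504, 503, 501, 500, 504, 504, 500, 486, 461, 449, 453, 454, 450, 445, 452, 486, 503, 509, 505, 507, 505, 509, 506]
268 [521, 497, 482, 479, 483, 494, 496, 497, 493, 482, 465, 489, 545, 572, 575, 571, 549, 521, 505, 506, 504, 499, 505, 503, 504, 500, 503, 506, 495, 473, 443, 444, 446, 452, 447, 439, 440, 469, 499, 507, 506, 508, 508, 511, 505, 504]
```

Emit:
step_arm(targets="255 0 -1.5 0 -0.017; 255 0 0 0 0; 255 10 0 0 0; 255 10 0 0 0; 255 10 0 0 0; 255 0 0 0 0; 255 0 0 0 0")

```text
time: 6.55
tcp_pos: [0.6581, -0.2386, 0.036]
orientation: [[-0.118, 0.993, -0.0], [0.993, 0.118, -0.0], [-0.0, -0.0, -1.0]]
force: [-0.4, -0.6, -3.4]
width: 0.0327
grasp_force: 80.8
```

```bash
python3 - <<'E'
from h import *
s=readout.read_state(); print(s["force"],s["ft_torque"],s["tcp_pos"])
o=np.zeros((600,800,3),np.uint8)
im=eyes.read_camera("top"); a=cv2.resize(im[170:220,245:345,::-1],None,fx=8,fy=6,interpolation=cv2.INTER_CUBIC); o[:300,:]=a
im=eyes.read_camera("scene"); a=cv2.resize(im[190:240,170:270,::-1],None,fx=8,fy=6,interpolation=cv2.INTER_CUBIC); o[300:,:]=a
cv2.imwrite("pics/p3.png",o)
E
```

```text
[-0.40991746 -0.55117492 -3.42658218] [-0.06909907 -0.01948286  0.07026349] [ 0.65805442 -0.23859293  0.03601168]
```

View pics/p3.png

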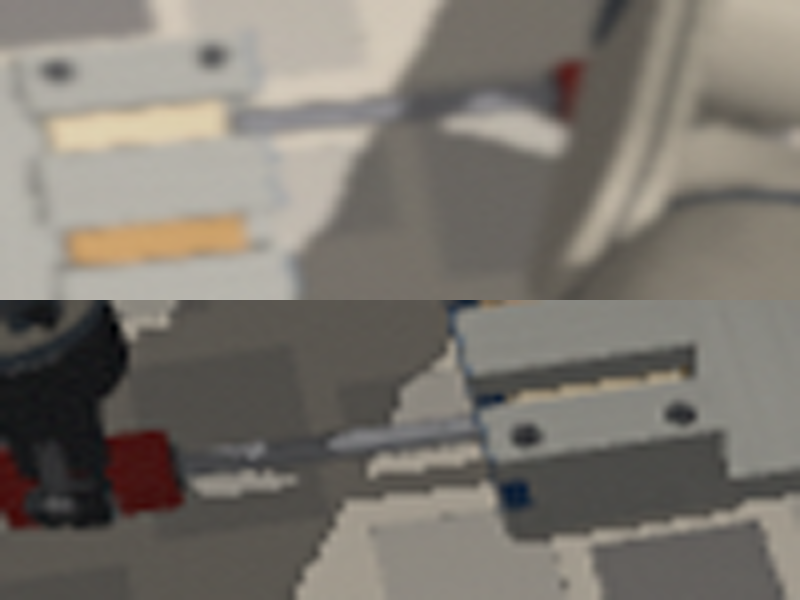

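Emit:
step_arm(targets="255 5 0 0 0; 255 8 0 0 0; 255 8 0 0 0; 255 8 0 0 0")

```text
time: 7.05
tcp_pos: [0.6553, -0.2125, 0.0367]
orientation: [[-0.117, 0.993, 0.002], [0.993, 0.117, -0.003], [-0.004, 0.002, -1.0]]
force: [-0.5, -9.3, -2.8]
width: 0.0328
grasp_force: 80.9
```

Emit:
step_arm(targets="255 11 0.3 0 0; 255 11 0.3 0 0; 255 11 0.3 0 0; 255 11 0.3 0 0; 255 11 0.3 0 0; 255 11 0 0 0; 255 0 0 0 0")

```text
time: 7.75
tcp_pos: [0.648, -0.1432, 0.0359]
orientation: [[-0.118, 0.993, -0.001], [0.993, 0.118, 0.001], [0.001, -0.001, -1.0]]
force: [0.5, 0.8, -4.3]
width: 0.0325
grasp_force: 80.9
```

```bash
python3 - <<'E'
from h import *
s=readout.read_state(); print(s["force"],s["ft_torque"],s["tcp_pos"])
o=np.zeros((600,800,3),np.uint8)
im=eyes.read_camera("top"); a=cv2.resize(im[165:265,205:305,::-1],None,fx=4,fy=4,interpolation=cv2.INTER_CUBIC); o[:400,:400]=a
im=eyes.read_camera("scene"); a=cv2.resize(im[140:240,210:310,::-1],None,fx=4,fy=4,interpolation=cv2.INTER_CUBIC); o[:400,400:]=a
cv2.imwrite("pics/p4.png",o)
E
```

```text
[ 0.45295227  0.78024882 -4.32691655] [-0.02894725 -0.00483616  0.03089039] [ 0.64796298 -0.14324419  0.03588914]
```

View pics/p4.png

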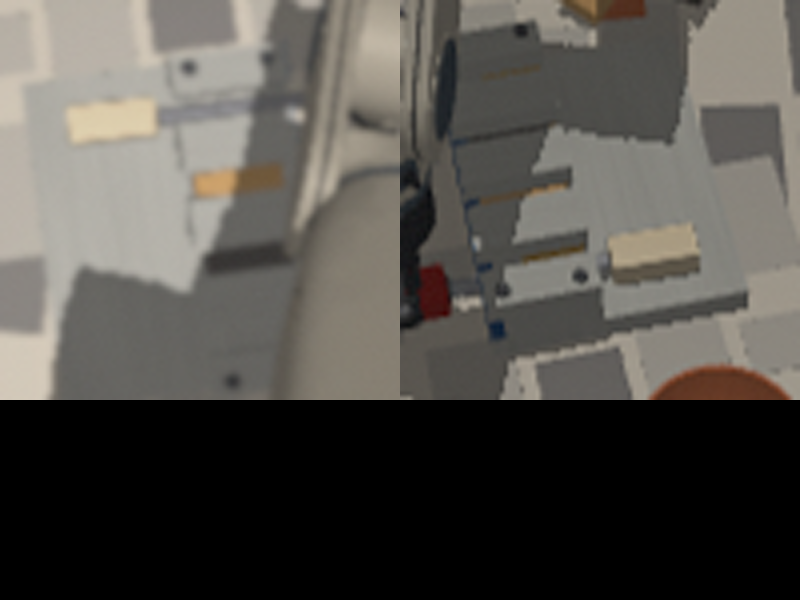

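Emit:
step_arm(targets="255 -15 0 0 0; 255 -25 0 0 0; 255 -25 0 0 0; 255 -25 0 0 0; 255 -25 0 0 0; 255 -10 0 0 0; 255 0 0 0 0")

```text
time: 8.55
tcp_pos: [0.6628, -0.2712, 0.0359]
orientation: [[-0.114, 0.993, 0.001], [0.993, 0.114, -0.0], [-0.0, 0.001, -1.0]]
force: [0.7, 0.7, -4.3]
width: 0.0325
grasp_force: 80.9
```

```bash
python3 - <<'E'
from h import *
go([.6026,-.2748,.036],96.5)
E
```

```text
yaw now 96.6 turn 0.001 rad; shift x 3.2 y -60.3 z -0.1
```

Emit:
step_arm(targets="255 0 -30 0 0; 255 3 -30 0 0; 255 0 0 0 0; 255 0 0 0 0; 255 0 0 0 0")

```text
time: 9.05
tcp_pos: [0.6042, -0.2726, 0.0365]
orientation: [[-0.117, 0.993, 0.001], [0.993, 0.117, -0.0], [-0.001, 0.001, -1.0]]
force: [0.3, -0.4, -3.6]
width: 0.0327
grasp_force: 81.0
```

Emit:
step_arm(targets="255 8 0 0 0; 255 8 0 0 0; 255 8 0 0 0; 255 5 0 0 0; 255 0 0 0 0")

```text
time: 9.55
tcp_pos: [0.5995, -0.2429, 0.0359]
orientation: [[-0.118, 0.993, -0.0], [0.993, 0.118, 0.0], [0.0, -0.0, -1.0]]
force: [0.9, -0.9, -3.8]
width: 0.0324
grasp_force: 81.0
```

```bash
python3 - <<'E'
from h import *
s=readout.read_state(); print(s["force"],s["ft_torque"],s["tcp_pos"],s["width"])
E
```

```text
[ 0.87080173 -0.90711669 -3.77685799] [-0.03900301  0.02825968 -0.00369563] [ 0.59953322 -0.24294919  0.0359398 ] 0.03242156842733481
```

Emit:
step_arm(targets="255 5 0 0 0; 255 8 0 0 0; 255 8 0 0 0; 255 8 0.3 0 0; 255 8 0.3 0 0; 255 8 0.3 0 0")

```text
time: 10.15
tcp_pos: [0.5957, -0.2015, 0.0366]
orientation: [[-0.118, 0.993, 0.002], [0.993, 0.118, -0.004], [-0.004, 0.001, -1.0]]
force: [-2.4, -11.4, -2.2]
width: 0.0325
grasp_force: 80.7
```

Emit:
step_arm(targets="255 11 0.3 0 0; 255 11 0.3 0 0; 255 11 0 0 0; 255 11 0 0 0; 255 7 0 0 0; 255 0 0 0 0")

```text
time: 10.75
tcp_pos: [0.5898, -0.1476, 0.036]
orientation: [[-0.117, 0.993, -0.0], [0.993, 0.117, 0.0], [0.0, -0.0, -1.0]]
force: [-0.4, 0.9, -3.5]
width: 0.0327
grasp_force: 81.1
```

Emit:
step_arm(targets="255 -15 0 0 0; 255 -25 0 0 0; 255 -25 0 0 0; 255 -25 0 0 0; 255 -25 0 0 0; 255 -10 0 0 0; 255 0 0 0 0")

```text
time: 11.45
tcp_pos: [0.6045, -0.2748, 0.036]
orientation: [[-0.114, 0.993, 0.001], [0.993, 0.114, -0.0], [-0.0, 0.001, -1.0]]
force: [-0.2, -0.0, -3.7]
width: 0.0326
grasp_force: 81.1
```

```bash
python3 - <<'E'
from h import *
go([.5430,-.2812,.036],96.6)
im=eyes.read_camera("top")
for c in blobs("top",im,lambda h:(h[:,:,1]>45)&(h[:,:,2]>110)&(h[:,:,0]<28),40):
    r=cv2.minAreaRect(c)
    if 205<r[0][0]<290 and 175<r[0][1]<262: print(r,ray("top",[r[0]],.06)[0])
E
```

```text
yaw now 96.6 turn -0.001 rad; shift x 0.7 y -61.9 z 0.0
((234.29876708984375, 213.6890106201172), (10.490997314453125, 23.190624237060547), 83.6598129272461) [0.56646252 0.05202575 0.06      ]
((232.5792694091797, 194.7134246826172), (9.276249885559082, 21.534149169921875), 83.6598129272461) [0.62604929 0.05637098 0.06      ]
```

Emit:
step_arm(targets="255 0 -31 0 0; 255 0 -30 0 0; 255 0 0 0 0; 255 0 0 0 0; 255 0 0 0 0")

```text
time: 12.0
tcp_pos: [0.545, -0.2794, 0.0364]
orientation: [[-0.118, 0.993, 0.001], [0.993, 0.118, -0.0], [-0.001, 0.001, -1.0]]
force: [0.7, 0.7, -3.0]
width: 0.0324
grasp_force: 81.1
```

Emit:
step_arm(targets="255 8 0 0 0; 255 8 0 0 0; 255 8 0 0 0; 255 5 0 0 0; 255 0 0 0 0")

```text
time: 12.5
tcp_pos: [0.5404, -0.2499, 0.0359]
orientation: [[-0.118, 0.993, -0.001], [0.993, 0.118, 0.0], [0.0, -0.001, -1.0]]
force: [0.2, 0.1, -3.7]
width: 0.0326
grasp_force: 81.2
```

```bash
python3 - <<'E'
from h import *
s=readout.read_state(); print(s["force"],s["ft_torque"],s["tcp_pos"],s["width"])
E
```

```text
[ 0.21172858  0.08845827 -3.72681288] [-0.04700439 -0.00268301  0.0354811 ] [ 0.54037192 -0.24994723  0.0359384 ] 0.032631883064360045
```

Emit:
step_arm(targets="255 5 -0.3 0 0; 255 8 0 0 0; 255 8 0 0 0; 255 8 0.3 0 0; 255 8 0.3 0 0; 255 8 0.3 0 0")

```text
time: 13.1
tcp_pos: [0.5366, -0.2083, 0.0366]
orientation: [[-0.118, 0.993, 0.002], [0.993, 0.118, -0.003], [-0.004, 0.002, -1.0]]
force: [-1.8, -12.4, -2.6]
width: 0.0326
grasp_force: 80.9
```

Emit:
step_arm(targets="255 11 0.3 0 0; 255 11 0.3 0 0; 255 11 0 0 0; 255 11 0 0 0; 255 7 0 0 0; 255 0 0 0 0")

```text
time: 13.7
tcp_pos: [0.5303, -0.1547, 0.036]
orientation: [[-0.117, 0.993, -0.0], [0.993, 0.117, 0.0], [0.0, -0.0, -1.0]]
force: [-0.1, -0.3, -2.5]
width: 0.0327
grasp_force: 81.2
```

Emit:
step_arm(targets="255 -15 0 0 0; 255 -25 0 0 0; 255 -25 0 0 0; 255 -25 0 0 0; 255 -25 0 0 0; 255 -15 0 0 0; 255 0 0 0 0")

```text
time: 14.4
tcp_pos: [0.5461, -0.2874, 0.0361]
orientation: [[-0.114, 0.993, 0.001], [0.993, 0.114, -0.001], [-0.001, 0.001, -1.0]]
force: [-0.6, -0.2, -3.1]
width: 0.0328
grasp_force: 81.2
```

```bash
python3 - <<'E'
from h import *
go([.453,-.405,.12],-8.2)
o=np.zeros((600,800,3),np.uint8)
im=eyes.read_camera("top"); a=cv2.resize(im[165:265,205:305,::-1],None,fx=4,fy=4,interpolation=cv2.INTER_CUBIC); o[:400,:400]=a
im=eyes.read_camera("scene"); a=cv2.resize(im[140:240,210:310,::-1],None,fx=4,fy=4,interpolation=cv2.INTER_CUBIC); o[:400,400:]=a
cv2.imwrite("pics/p5.png",o)
E
```

```text
yaw now 96.6 turn 1.828 rad; shift x -75.4 y 129.7 z -83.9
```

View pics/p5.png

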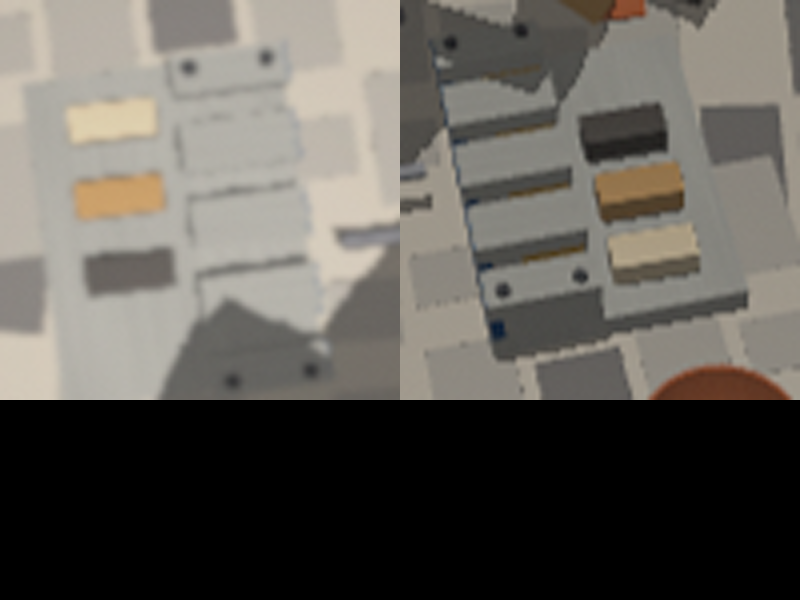

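Emit:
step_arm(targets="255 -10 0 -30 0; 255 0 0 -35 0; 255 0 0 -30 0; 255 0 0 0 0.1406; 255 0 0 0 0.1406; 255 0 0 0 0.1406; 255 0 0 0 0.1406; 255 0 0 0 0.1406")

```text
time: 15.3
tcp_pos: [0.5464, -0.2931, 0.1307]
orientation: [[0.557, 0.831, -0.001], [0.831, -0.557, 0.001], [0.0, -0.001, -1.0]]
force: [-0.8, -0.4, -3.2]
width: 0.0327
grasp_force: 81.1
```

Emit:
step_arm(targets="255 0 0 0 0.1406; 255 0 0 0 0.1406; 255 0 0 0 0.1406; 255 0 0 0 0.1406; 255 0 0 0 0.1406; 255 0 0 0 0.1406; 255 0 0 0 0.1406; 255 0 0 0 0.1406")

```text
time: 16.1
tcp_pos: [0.5464, -0.293, 0.1307]
orientation: [[0.99, -0.144, -0.001], [-0.144, -0.99, 0.001], [-0.001, -0.001, -1.0]]
force: [0.2, 0.1, -4.3]
width: 0.0325
grasp_force: 81.1
```

```bash
python3 - <<'E'
from h import *
go([.426,-.374,.06],-8.2)
E
```

```text
yaw now -8.3 turn -0.001 rad; shift x -107.6 y 97.3 z 70.7
```

Emit:
step_arm(targets="255 -27 24 17 0; 255 -27 24 17 0; 255 -27 24 18 0; 255 -26 25 18 0; 255 0 0 20 0; 255 0 0 18 0; 255 0 0 8 0; 255 0 0 0 0")

```text
time: 16.9
tcp_pos: [0.4269, -0.3743, 0.014]
orientation: [[0.99, -0.139, -0.002], [-0.139, -0.99, 0.002], [-0.002, -0.002, -1.0]]
force: [-0.1, -0.0, -3.6]
width: 0.0329
grasp_force: 81.2
```

```bash
python3 - <<'E'
from h import *
go([.426,-.374,.0122],-8.2)
print(readout.read_state()["force"])
E
```

```text
yaw now -8.0 turn 0.004 rad; shift x -0.9 y -0.2 z 1.8
[-0.10533328 -0.00819844 -3.55192457]
```

Emit:
step_arm(targets="255 0 0 1.8 0; 255 0 0 0 0; 0 0 0 0 0; 0 0 0 0 0; 0 0 0 0 0; 0 0 0 0 0; 0 0 0 0 0; 0 0 0 0 0")

```text
time: 17.7
tcp_pos: [0.4274, -0.3758, 0.0133]
orientation: [[0.99, -0.14, 0.0], [-0.14, -0.99, -0.0], [0.0, 0.0, -1.0]]
force: [-0.1, 0.0, 0.1]
width: 0.0855
grasp_force: 0.0
```

Emit:
step_arm(targets="0 0 0 -15 0; 0 0 0 -40 0; 0 0 0 -40 0; 120 0 0 -40 -0.1403; 120 0 0 0 -0.1403; 120 0 0 0 -0.1403; 120 0 0 0 -0.1403; 120 0 0 0 -0.1403")

```text
time: 18.5
tcp_pos: [0.4274, -0.3758, 0.1495]
orientation: [[0.843, 0.537, 0.001], [0.537, -0.843, -0.001], [0.0, 0.001, -1.0]]
force: [0.8, 0.3, -0.6]
width: 0.0453
grasp_force: 0.0
```

Emit:
step_arm(targets="120 0 0 0 -0.1403; 120 0 0 0 -0.1403; 120 0 0 0 -0.1403; 120 0 0 0 -0.1403; 120 0 0 0 -0.1403; 120 0 0 0 -0.1403; 120 0 0 0 -0.1403; 120 0 0 0 -0.1403")

```text
time: 19.3
tcp_pos: [0.4274, -0.3758, 0.1493]
orientation: [[-0.119, 0.993, 0.0], [0.993, 0.119, -0.0], [-0.001, 0.0, -1.0]]
force: [-0.4, 0.3, 0.1]
width: 0.0454
grasp_force: 0.0
```

```bash
python3 - <<'E'
from h import *
im=eyes.read_camera("top"); cv2.imwrite("pics/top6.png",im[:,:,::-1])
for c in blobs("top",im,lambda h:(h[:,:,1]>45)&(h[:,:,2]>110)&(h[:,:,0]<28),40):
    r=cv2.minAreaRect(c)
    if 205<r[0][0]<255 and 175<r[0][1]<262: print(r,ray("top",[r[0]],.06)[0])
for c in blobs("top",im,lambda h:(h[:,:,2]<95),40):
    r=cv2.minAreaRect(c)
    if 205<r[0][0]<255 and 175<r[0][1]<262: print("grey",r,ray("top",[r[0]],.06)[0])
for c in blobs("top",im,lambda h:(h[:,:,1]>180)&((h[:,:,0]<8)|(h[:,:,0]>172)),10): r=cv2.minAreaRect(c);print("red",r,ray("top",[r[0]],.038)[0])
go([.507,.046,.15],96.3)
E
```

```text
((234.2926788330078, 213.63414001464844), (10.38056468963623, 23.190624237060547), 83.6598129272461) [0.56663448 0.05204178 0.06      ]
((232.5731658935547, 194.65853881835938), (9.165818214416504, 21.534149169921875), 83.6598129272461) [0.62622214 0.05638712 0.06      ]
red ((368.4599914550781, 255.27996826171875), (10.889445304870605, 20.223257064819336), 8.130102157592773) [ 0.42612819 -0.37087206  0.038     ]
yaw now 97.2 turn 0.016 rad; shift x 410.5 y 125.4 z -0.7
```

Emit:
step_arm(targets="120 0 0 0 0.016; 120 44 14 0 0; 120 44 14 0 0; 120 44 14 0 0; 120 44 14 0 0; 120 44 14 0 0; 120 44 14 0 0; 120 44 14 0 0")

```text
time: 20.15
tcp_pos: [0.4953, -0.0579, 0.1489]
orientation: [[-0.092, 0.996, 0.001], [0.996, 0.092, -0.0], [-0.0, 0.001, -1.0]]
force: [0.2, -0.3, 0.6]
width: 0.0451
grasp_force: 0.0
```

Emit:
step_arm(targets="120 44 14 0 0; 120 44 14 0 0; 120 12 0 0 0; 120 0 0 0 0; 120 0 0 0 0")

```text
time: 20.65
tcp_pos: [0.5128, 0.042, 0.1483]
orientation: [[-0.096, 0.995, -0.0], [0.995, 0.096, -0.0], [-0.0, -0.0, -1.0]]
force: [-0.0, 0.2, -0.1]
width: 0.0451
grasp_force: 0.0
```

```bash
python3 - <<'E'
from h import *
go([.508,.0437,.037],96.3)
o=np.zeros((600,800,3),np.uint8)
im=eyes.read_camera("scene"); cv2.imwrite("pics/p7.png",cv2.resize(im[100:240,200:400,::-1],None,fx=4,fy=4,interpolation=cv2.INTER_CUBIC))
E
```

```text
yaw now 95.5 turn -0.014 rad; shift x 2.2 y -4.6 z 111.3
```

View pics/p7.png

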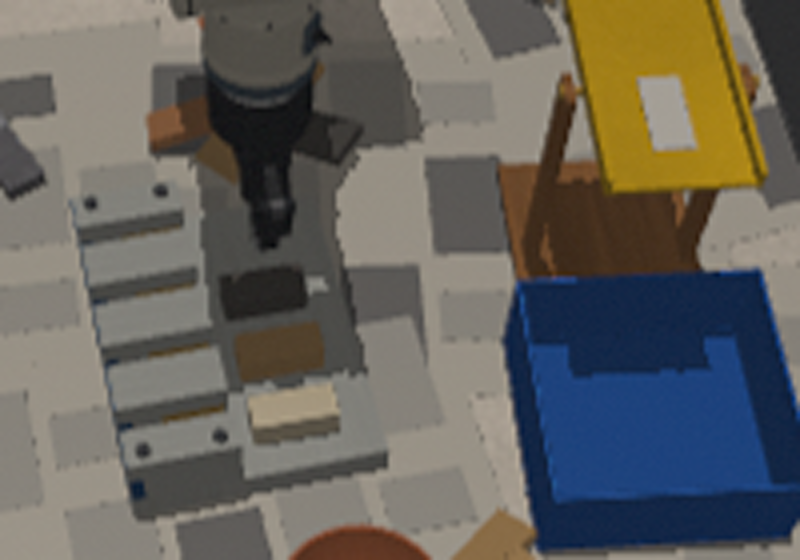

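Emit:
step_arm(targets="120 2 -4.5 10 -0.014; 120 0 0 30 0; 120 0 0 30 0; 120 0 0 25 0; 120 0 0 18 0; 120 0 0 0 0; 255 0 0 0 0; 255 0 0 0 0", force=60)

```text
time: 21.5
tcp_pos: [0.5089, 0.0437, 0.036]
orientation: [[-0.11, 0.994, 0.001], [0.994, 0.11, 0.0], [-0.0, 0.001, -1.0]]
force: [-0.2, 0.5, -1.6]
width: 0.0288
grasp_force: 59.3
```

Emit:
step_arm(targets="255 0 0 0 0; 255 0 0 0 0; 255 0 0 0 0; 255 0 0 0 0")

```text
time: 21.9
tcp_pos: [0.5087, 0.0442, 0.0355]
orientation: [[-0.111, 0.994, 0.001], [0.994, 0.111, 0.0], [-0.0, 0.001, -1.0]]
force: [-0.8, -0.5, -1.0]
width: 0.0291
grasp_force: 59.3
```

Emit:
step_arm(targets="255 0 0 -40 0; 255 0 0 -45 0; 255 0 0 -45 0; 255 0 0 -45 -0.1419; 255 0 0 -45 -0.1419; 255 0 0 -45 -0.1419; 255 0 0 0 -0.1419; 255 0 0 0 -0.1419")

```text
time: 22.7
tcp_pos: [0.5092, 0.0442, 0.3022]
orientation: [[-0.736, 0.677, 0.004], [0.677, 0.736, 0.0], [-0.003, 0.003, -1.0]]
force: [-0.4, 0.6, -2.3]
width: 0.0291
grasp_force: 59.9
```

Emit:
step_arm(targets="255 0 0 0 -0.1419; 255 0 0 0 -0.1419; 255 0 0 0 -0.1419; 255 0 0 0 -0.1419; 255 0 0 0 -0.1419; 255 0 0 0 0")

```text
time: 23.3
tcp_pos: [0.5082, 0.0442, 0.3001]
orientation: [[-0.999, 0.039, -0.0], [0.039, 0.999, -0.0], [0.0, -0.0, -1.0]]
force: [-0.0, -0.3, -1.3]
width: 0.0292
grasp_force: 59.9
```

```bash
python3 - <<'E'
from h import *
im=cv2.imread("pics/top6.png")[:,:,::-1].copy()
for nm,f,z in (("tray",lambda h:(h[:,:,0]>20)&(h[:,:,0]<32)&(h[:,:,1]>180)&(h[:,:,2]>100),.24),("bask",lambda h:(h[:,:,0]>100)&(h[:,:,0]<125)&(h[:,:,1]>120),.09)):
    for c in blobs("top",im,f,3,200): r=cv2.minAreaRect(c);print(nm,r,ray("top",[r[0]],z)[0],ray("top",cv2.boxPoints(r),z)[:,:2].round(3).tolist())
go([.509,.347,.30],177.7)
E
```

```text
tray ((120.70189666748047, 248.64488220214844), (45.696983337402344, 74.3006820678711), 1.9749339818954468) [0.47676389 0.34862518 0.24      ] [[0.382, 0.412], [0.579, 0.406], [0.572, 0.284], [0.376, 0.292]]
bask ((141.25570678710938, 188.57273864746094), (68.38378143310547, 63.934478759765625), 1.8476102352142334) [0.64844359 0.33369206 0.09      ] [[0.556, 0.441], [0.752, 0.434], [0.741, 0.225], [0.546, 0.234]]
bask ((63.5, 169.5), (69.0, 59.0), 90.0) [0.71153642 0.57035637 0.09      ] [[0.82, 0.661], [0.816, 0.481], [0.604, 0.48], [0.608, 0.659]]
bask ((10.0, 170.5), (69.0, 20.0), 90.0) [0.71153709 0.73277027 0.09      ] [[0.818, 0.764], [0.817, 0.704], [0.606, 0.701], [0.607, 0.762]]
yaw now 177.7 turn 0.001 rad; shift x 11.4 y 302.6 z 0.1
```

Emit:
step_arm(targets="255 0 43 0 0; 255 2 43 0 0; 255 2 43 0 0; 255 2 43 0 0; 255 2 43 0 0; 255 2 43 0 0; 255 1 43 0 0; 255 0 0 0 0")

```text
time: 24.1
tcp_pos: [0.5093, 0.35, 0.2999]
orientation: [[-0.999, 0.041, 0.0], [0.041, 0.999, 0.002], [-0.0, 0.002, -1.0]]
force: [0.3, 0.4, -0.7]
width: 0.0287
grasp_force: 60.1
```

```bash
python3 - <<'E'
from h import *
go([.509,.347,.243],177.7)
o=np.zeros((600,800,3),np.uint8)
im=eyes.read_camera("top"); a=cv2.resize(im[165:295,90:190,::-1],None,fx=4,fy=4,interpolation=cv2.INTER_CUBIC); o[:520,:400]=a
im=eyes.read_camera("scene"); a=cv2.resize(im[70:200,310:410,::-1],None,fx=4,fy=4,interpolation=cv2.INTER_CUBIC); o[:520,400:]=a
cv2.imwrite("pics/p8.png",o)
E
```

```text
yaw now 177.7 turn -0.001 rad; shift x 0.2 y -3.0 z 56.9
```

View pics/p8.png

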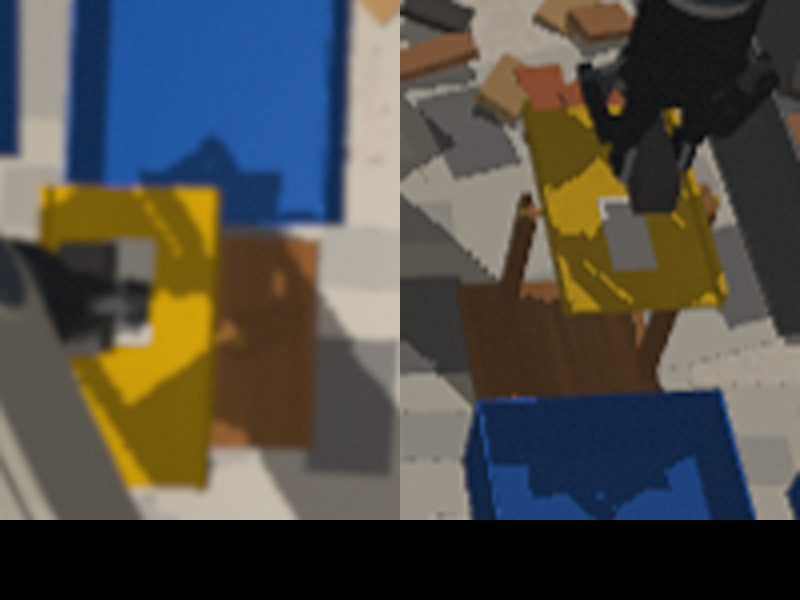

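Emit:
step_arm(targets="255 0 -3 20 0; 255 0 0 20 0; 255 0 0 12 0; 255 0 0 4 0; 255 0 0 1.5 0; 255 0 0 0 0; 255 0 0 0 0")

```text
time: 24.9
tcp_pos: [0.5102, 0.3425, 0.2436]
orientation: [[-0.999, 0.041, 0.001], [0.041, 0.999, 0.001], [-0.001, 0.001, -1.0]]
force: [0.0, -0.1, -1.7]
width: 0.029
grasp_force: 60.1
```

```bash
python3 - <<'E'
from h import *
s=readout.read_state(); print(s["force"],s["tcp_pos"],s["width"])
E
```

```text
[ 0.01685973 -0.09120723 -1.68249214] [0.51016712 0.34247834 0.24363597] 0.0289891105991878
```

Emit:
step_arm(targets="255 0 4 1.5 0; 255 0 0 0 0; 75 0 0 0 0; 75 0 0 0 0; 75 0 0 0 0; 75 0 0 -10 0; 75 0 0 -30 0; 75 0 0 -30 0")

```text
time: 25.7
tcp_pos: [0.5096, 0.3461, 0.3122]
orientation: [[-0.999, 0.041, -0.001], [0.041, 0.999, -0.001], [0.001, -0.001, -1.0]]
force: [0.8, 1.1, 0.0]
width: 0.0602
grasp_force: 0.0
```

Emit:
step_arm(targets="120 0 0 -20 0; 120 0 0 0 0; 120 0 0 0 0; 120 0 0 0 0; 120 0 0 0 0; 120 0 0 0 0; 120 0 0 0 0; 120 0 0 0 0")

```text
time: 26.5
tcp_pos: [0.5098, 0.3463, 0.3309]
orientation: [[-0.999, 0.041, -0.0], [0.041, 0.999, -0.0], [0.0, -0.0, -1.0]]
force: [0.8, -0.3, 0.7]
width: 0.0455
grasp_force: 0.0
```

```bash
python3 - <<'E'
from h import *
o=np.zeros((600,800,3),np.uint8)
im=eyes.read_camera("top"); a=cv2.resize(im[145:275,90:190,::-1],None,fx=4,fy=4,interpolation=cv2.INTER_CUBIC); o[:520,:400]=a
im=eyes.read_camera("scene"); a=cv2.resize(im[110:240,310:410,::-1],None,fx=4,fy=4,interpolation=cv2.INTER_CUBIC); o[:520,400:]=a
cv2.imwrite("pics/p9.png",o)
E
```

```text
(no output)
```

View pics/p9.png

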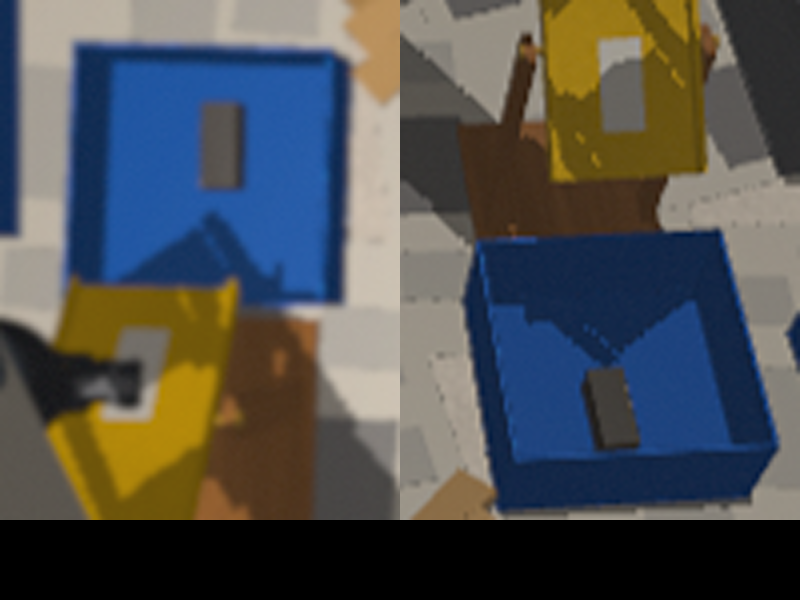

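Emit:
step_arm(targets="120 -10 -42 0 0; 120 -10 -42 0 0; 120 -10 -42 0 0; 120 -10 -42 0 0; 120 -10 -42 0 0; 120 -10 -42 0 0; 120 -10 -40 0 0; 120 0 0 18 0.142")

```text
time: 27.4
tcp_pos: [0.5702, 0.0475, 0.3155]
orientation: [[-0.982, 0.186, 0.006], [0.186, 0.982, -0.001], [-0.006, 0.0, -1.0]]
force: [-0.5, 0.7, 0.1]
width: 0.0453
grasp_force: 0.0
```

Emit:
step_arm(targets="120 0 0 20 0.142; 120 0 0 20 0.142; 120 0 0 20 0.142; 120 0 0 20 0.142; 120 0 0 20 0.142; 120 0 0 20 0.142; 120 0 0 20 0.142; 120 0 0 20 0.142")

```text
time: 28.2
tcp_pos: [0.5681, 0.0517, 0.1526]
orientation: [[-0.244, 0.97, 0.0], [0.97, 0.244, 0.0], [-0.0, 0.0, -1.0]]
force: [0.7, 0.1, -1.3]
width: 0.0453
grasp_force: 0.0
```

Emit:
step_arm(targets="120 0 0 0 0.142; 120 0 0 0 0; 120 0 0 0 0")

```text
time: 28.5
tcp_pos: [0.5683, 0.0517, 0.1535]
orientation: [[-0.114, 0.994, 0.001], [0.994, 0.114, 0.0], [-0.0, 0.001, -1.0]]
force: [-0.6, -0.4, 0.6]
width: 0.0452
grasp_force: 0.0
```

```bash
python3 - <<'E'
from h import *
go([.5663,.052,.0357],96.3)
E
```

```text
yaw now 96.5 turn 0.004 rad; shift x 0.5 y -2.0 z 117.8
```

Grasp buff, lift, turn to the tray axis.

Emit:
step_arm(targets="120 0.5 -2 15 0; 120 0 0 30 0; 120 0 0 30 0; 120 0 0 25 0; 120 0 0 18 0; 120 0 0 0 0; 255 0 0 0 0; 255 0 0 0 0")

```text
time: 29.3
tcp_pos: [0.567, 0.0521, 0.0367]
orientation: [[-0.111, 0.994, 0.002], [0.994, 0.111, 0.0], [-0.0, 0.002, -1.0]]
force: [-0.5, 0.8, -1.2]
width: 0.0291
grasp_force: 59.2
```

Emit:
step_arm(targets="255 0 0 0 0; 255 0 0 0 0; 255 0 0 0 0; 255 0 0 -40 0; 255 0 0 -45 0; 255 0 0 -45 0; 255 0 0 -45 -0.1419; 255 0 0 -45 -0.1419")

```text
time: 30.1
tcp_pos: [0.5653, 0.0519, 0.2572]
orientation: [[-0.389, 0.921, 0.0], [0.921, 0.389, -0.0], [-0.0, -0.0, -1.0]]
force: [0.7, 0.4, -1.6]
width: 0.0288
grasp_force: 59.9
```

Emit:
step_arm(targets="255 0 0 -45 -0.1419; 255 0 0 0 -0.1419; 255 0 0 0 -0.1419; 255 0 0 0 -0.1419; 255 0 0 0 -0.1419; 255 0 0 0 -0.1419; 255 0 0 0 -0.1419; 255 0 0 0 -0.1419")

```text
time: 30.9
tcp_pos: [0.5655, 0.0519, 0.3001]
orientation: [[-0.999, 0.036, -0.0], [0.036, 0.999, -0.0], [0.0, -0.0, -1.0]]
force: [0.2, 0.5, -1.7]
width: 0.0291
grasp_force: 59.9
```

```bash
python3 - <<'E'
from h import *
go([.509,.347,.30],177.7)
im=eyes.read_camera("top"); cv2.imwrite("pics/top10.png",im[:,:,::-1])
for nm,f,z in (("tray",lambda h:(h[:,:,0]>20)&(h[:,:,0]<32)&(h[:,:,1]>180)&(h[:,:,2]>70),.24),):
    for c in blobs("top",im,f,2,200): r=cv2.minAreaRect(c);print(nm,r)
for c in blobs("top",im,lambda h:(h[:,:,1]>180)&((h[:,:,0]<8)|(h[:,:,0]>172)),10): r=cv2.minAreaRect(c);print("red",r,ray("top",[r[0]],.038)[0])
E
```

```text
yaw now 178.0 turn 0.004 rad; shift x 68.3 y 292.6 z 0.1
tray ((120.68763732910156, 248.55819702148438), (45.66251754760742, 74.47298431396484), 1.9749339818954468)
red ((368.7846374511719, 255.2230987548828), (11.039091110229492, 20.341697692871094), 7.125016689300537) [ 0.42628569 -0.37191339  0.038     ]
```

Emit:
step_arm(targets="255 10 41 0 0.004; 255 10 42 0 0; 255 10 42 0 0; 255 10 42 0 0; 255 10 42 0 0; 255 10 42 0 0; 255 8 41 0 0; 255 0 0 0 0")

```text
time: 31.75
tcp_pos: [0.5099, 0.3511, 0.3001]
orientation: [[-0.999, 0.044, -0.0], [0.044, 0.999, 0.002], [0.0, 0.002, -1.0]]
force: [0.9, -0.1, -2.3]
width: 0.0288
grasp_force: 60.1
```

Emit:
step_arm(targets="255 0 0 20 0; 255 0 0 20 0; 255 0 0 12 0; 255 0 0 4 0; 255 0 0 0 0; 255 0 0 0 0")

```text
time: 32.35
tcp_pos: [0.5117, 0.3468, 0.2451]
orientation: [[-0.999, 0.046, 0.001], [0.046, 0.999, 0.001], [-0.001, 0.001, -1.0]]
force: [0.2, 0.1, -0.6]
width: 0.0287
grasp_force: 60.1
```

```bash
python3 - <<'E'
from h import *
go([.509,.347,.242],177.7); print(readout.read_state()["width"])
E
```

```text
yaw now 177.3 turn -0.006 rad; shift x 2.7 y 0.1 z 3.1
0.028664472820754495
```

Emit:
step_arm(targets="255 2.5 0 3 0; 255 0 0 0 0; 75 0 0 0 0; 75 0 0 0 0; 75 0 0 0 0; 75 0 0 -10 0; 75 0 0 -30 0; 75 0 0 -30 0")

```text
time: 33.15
tcp_pos: [0.5084, 0.3467, 0.3122]
orientation: [[-0.999, 0.046, -0.001], [0.046, 0.999, -0.001], [0.001, -0.001, -1.0]]
force: [0.0, -0.3, 0.5]
width: 0.0602
grasp_force: 0.0
```

```bash
python3 - <<'E'
from h import *
go([.6258,.056,.34],177.7)
E
```

```text
yaw now 177.4 turn -0.006 rad; shift x -129.0 y -285.8 z -27.8
```

Emit:
step_arm(targets="120 0 0 -28 0; 120 -19 -41 0 0; 120 -19 -41 0 0; 120 -19 -41 0 0; 120 -18 -41 0 0; 120 -18 -41 0 0; 120 -18 -41 0 0; 120 -18 -40 0 0")

```text
time: 33.95
tcp_pos: [0.625, 0.0534, 0.3403]
orientation: [[-0.999, 0.046, 0.001], [0.046, 0.999, 0.0], [-0.001, 0.0, -1.0]]
force: [-0.2, 0.6, -0.7]
width: 0.045
grasp_force: 0.0
```

Emit:
step_arm(targets="120 0 0 20 0.142; 120 0 0 20 0.142; 120 0 0 20 0.142; 120 0 0 20 0.142; 120 0 0 20 0.142; 120 0 0 20 0.142; 120 0 0 20 0.142; 120 0 0 20 0.142")

```text
time: 34.75
tcp_pos: [0.6249, 0.0553, 0.1794]
orientation: [[-0.374, 0.927, 0.001], [0.927, 0.374, 0.0], [-0.0, 0.001, -1.0]]
force: [0.2, -0.7, -0.4]
width: 0.0453
grasp_force: 0.0
```

Emit:
step_arm(targets="120 0 0 20 0.142; 120 0 0 8 0.142; 120 0 0 0 0; 120 0 0 0 0")

```text
time: 35.15
tcp_pos: [0.625, 0.0553, 0.152]
orientation: [[-0.109, 0.994, 0.001], [0.994, 0.109, 0.0], [-0.0, 0.001, -1.0]]
force: [0.2, -1.1, -0.0]
width: 0.0451
grasp_force: 0.0
```

```bash
python3 - <<'E'
from h import *
go([.6257,.0564,.0357],96.3)
im=eyes.read_camera("top")
o=np.zeros((600,800,3),np.uint8)
a=cv2.resize(im[145:275,90:190,::-1],None,fx=4,fy=4,interpolation=cv2.INTER_CUBIC); o[:520,:400]=a
im=eyes.read_camera("scene"); a=cv2.resize(im[110:240,230:410,::-1],None,fx=2.22,fy=3,interpolation=cv2.INTER_CUBIC); o[:390,400:400+a.shape[1]]=a[:,:400]
cv2.imwrite("pics/p11.png",o)
E
```

```text
yaw now 96.2 turn -0.001 rad; shift x 1.0 y 0.9 z 116.3
```

View pics/p11.png

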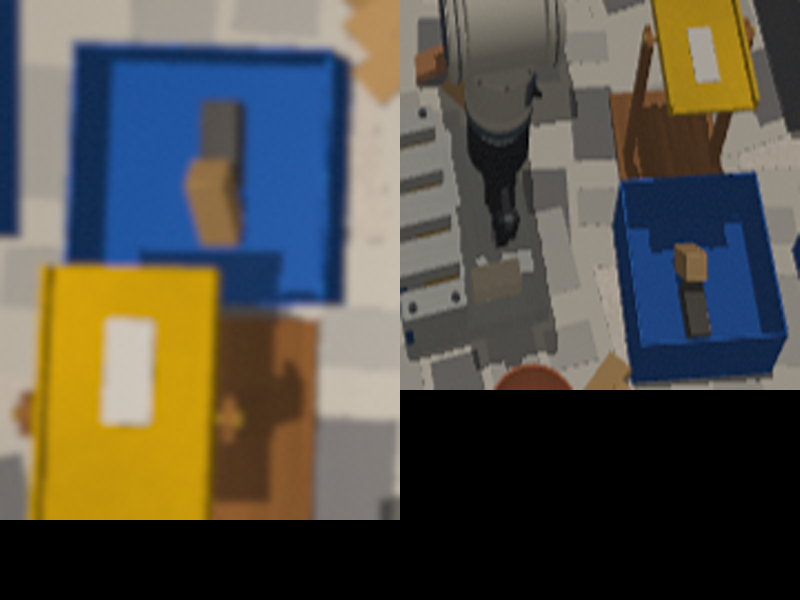

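Emit:
step_arm(targets="120 1 1 14 0; 120 0 0 30 0; 120 0 0 30 0; 120 0 0 22 0; 120 0 0 16 0; 120 0 0 0 0; 255 0 0 0 0; 255 0 0 0 0")

```text
time: 36.05
tcp_pos: [0.6263, 0.0565, 0.0404]
orientation: [[-0.105, 0.994, 0.002], [0.994, 0.105, 0.0], [-0.0, 0.002, -1.0]]
force: [0.0, 0.4, -1.3]
width: 0.0288
grasp_force: 60.3
```

Emit:
step_arm(targets="255 0 0 0 0; 255 0 0 0 0; 255 0 0 0 0; 255 0 0 -40 0; 255 0 0 -45 0; 255 0 0 -45 0; 255 0 0 -45 -0.1419; 255 0 0 -45 -0.1419")

```text
time: 36.85
tcp_pos: [0.6249, 0.0564, 0.2612]
orientation: [[-0.384, 0.923, 0.0], [0.923, 0.384, 0.0], [-0.0, 0.0, -1.0]]
force: [0.2, -0.1, -1.1]
width: 0.0286
grasp_force: 60.3
```

Emit:
step_arm(targets="255 0 0 -45 -0.1419; 255 0 0 0 -0.1419; 255 0 0 0 -0.1419; 255 0 0 0 -0.1419; 255 0 0 0 -0.1419; 255 0 0 0 -0.1419; 255 0 0 0 -0.1419; 255 0 0 0 -0.1419")

```text
time: 37.65
tcp_pos: [0.625, 0.0563, 0.3042]
orientation: [[-0.999, 0.041, -0.0], [0.041, 0.999, -0.0], [0.0, -0.0, -1.0]]
force: [0.0, -0.1, -1.1]
width: 0.0288
grasp_force: 60.3
```

```bash
python3 - <<'E'
from h import *
go([.509,.322,.30],177.7); print(readout.read_state()["width"])
E
```

```text
yaw now 177.7 turn -0.001 rad; shift x 126.6 y 260.8 z 4.2
0.028802343096206665
```

Emit:
step_arm(targets="255 40 10 0 0; 255 42 10 0 0; 255 42 10 0 0; 255 2 45 0 0; 255 0 45 0 0; 255 0 45 0 0; 255 0 45 0 0; 255 0 45 0 0")

```text
time: 38.45
tcp_pos: [0.511, 0.3187, 0.3045]
orientation: [[-0.999, 0.047, 0.0], [0.047, 0.999, 0.0], [-0.0, 0.0, -1.0]]
force: [0.9, 0.3, -1.0]
width: 0.0287
grasp_force: 60.3
```

Emit:
step_arm(targets="255 0 6 0 0; 255 0 0 20 0; 255 0 0 18 0; 255 0 0 12 0; 255 0 0 4 0; 255 0 0 0 0; 255 0 0 0 0")

```text
time: 39.15
tcp_pos: [0.5121, 0.3229, 0.251]
orientation: [[-0.999, 0.047, 0.001], [0.047, 0.999, 0.001], [-0.001, 0.001, -1.0]]
force: [-0.4, -0.1, -1.7]
width: 0.0288
grasp_force: 60.4
```

```bash
python3 - <<'E'
from h import *
go([.509,.322,.2468],177.7); print(readout.read_state()["width"])
E
```

```text
yaw now 177.3 turn -0.007 rad; shift x 3.1 y -1.1 z 4.2
0.028760197106747615
```

Emit:
step_arm(targets="255 3 -1 4 0; 255 0 0 0 0; 100 0 0 0 0; 100 0 0 0 0; 100 0 0 0 0; 100 0 0 -10 0; 100 0 0 -30 0; 100 0 0 -30 0")

```text
time: 39.95
tcp_pos: [0.5084, 0.322, 0.3173]
orientation: [[-0.999, 0.047, -0.001], [0.047, 0.999, -0.001], [0.001, -0.001, -1.0]]
force: [0.3, 0.3, -0.4]
width: 0.0516
grasp_force: 0.0
```

Emit:
step_arm(targets="100 0 0 -30 0; 100 0 -42 0 0; 100 0 -42 0 0; 100 0 -42 0 0; 100 0 -42 0 0; 100 0 -42 0 0; 100 0 -42 0 0; 100 0 0 0 0")

```text
time: 40.75
tcp_pos: [0.4966, 0.0666, 0.3473]
orientation: [[-0.999, 0.051, 0.001], [0.051, 0.999, -0.001], [-0.001, -0.001, -1.0]]
force: [0.0, 0.3, -0.4]
width: 0.0519
grasp_force: 0.0
```

Emit:
step_arm(targets="100 0 0 0 0; 100 0 0 0 0; 100 0 0 0 0; 100 0 0 0 0; 100 0 0 0 0; 100 0 0 0 0")

```text
time: 41.35
tcp_pos: [0.4968, 0.0709, 0.3461]
orientation: [[-0.999, 0.046, -0.0], [0.046, 0.999, -0.0], [0.0, -0.0, -1.0]]
force: [-0.6, -0.4, 0.3]
width: 0.0522
grasp_force: 0.0
```

```bash
python3 - <<'E'
from h import *
im=eyes.read_camera("top"); cv2.imwrite("pics/top12.png",im[:,:,::-1])
o=np.zeros((600,800,3),np.uint8)
o[:384,:]=cv2.resize(im[:,:,::-1],None,fx=1,fy=1)[:, :1].repeat(800,1)*0
a=cv2.resize(im[145:295,90:190,::-1],None,fx=4,fy=4,interpolation=cv2.INTER_CUBIC); o[:600,:400]=a
a=im[100:300,112:512,::-1]; o[400:600,400:]=a
im=eyes.read_camera("scene"); a=cv2.resize(im[80:240,310:410,::-1],None,fx=4,fy=2.5,interpolation=cv2.INTER_CUBIC); o[:400,400:]=a
cv2.imwrite("pics/p12.png",o)
for c in blobs("top",eyes.read_camera("top"),lambda h:(h[:,:,1]>180)&((h[:,:,0]<8)|(h[:,:,0]>172)),10): r=cv2.minAreaRect(c);print("red",r,ray("top",[r[0]],.038)[0])
print(readout.read_state()["tcp_pos"])
E
```

```text
red ((368.7615661621094, 254.90771484375), (11.163125038146973, 20.961870193481445), 7.125016689300537) [ 0.42728311 -0.37187504  0.038     ]
[0.49679607 0.07052943 0.34616366]
```

View pics/p12.png

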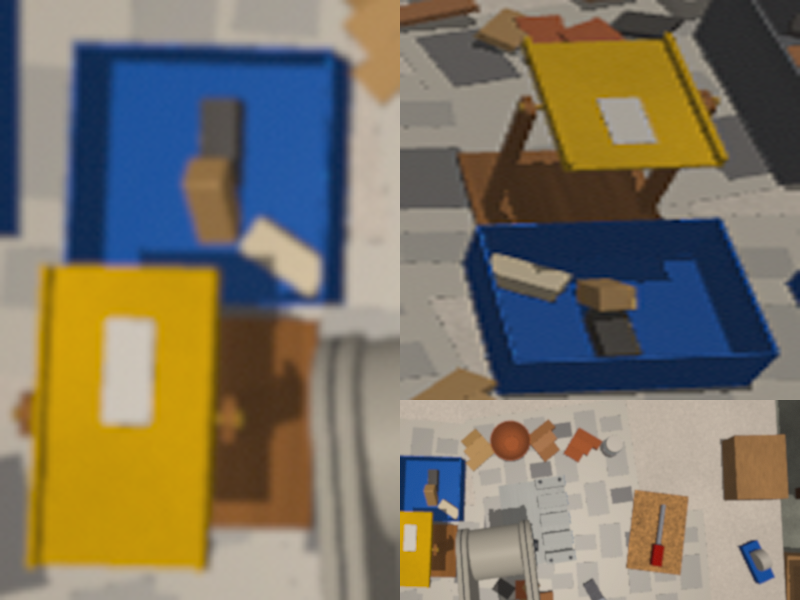

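```bash
python3 -c "
from h import *
a=cv2.imread('pics/top12.png')[:,:,::-1].astype(int); b=eyes.read_camera('top').astype(int)
print(abs(a-b)[150:225,100:182].max(), abs(a-b)[185:280,335:405].max())
from plant import job_done; print(job_done())"
```

```text
10 10
the job is handed in; nothing more can be done
None
```

The job is handed in: the three bars present (grey, buff and cream; bore3 was empty and no red bar was there) were driven out and tipped into the basket, and the last pictures show the drift on its pad, the tray level and nothing else visibly moved.

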